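# Set and lock the fence of the slicing board

## Robot

A 6-joint arm with a two-finger parallel gripper is mounted at the origin on a cart in front of the work surface, level with it; the furniture and walls round the work are solid. World frame = base frame: x ahead of the robot, y to its left, z up, the work surface at z = 0. Lengths are in mm, angles in rad, forces in N, time in s.
With the tool pointing down it reaches from about 425 to 1125 mm from the base axis. Payload 14.9 kg.
Tool frame: the origin (TCP) lies between the finger pads, 19 mm behind the fingertips; this is the grasp point; z points along the fingers, y is the line along which they close (so a half turn about z gives the same grasp; the last joint's range is limited). The gripper opens to 91 mm and grips with 3 to 60 N. Pads are 32 mm wide; open, the fingers measure 118 mm over their backs; the gripper's body (76 mm by 178 mm) begins 60 mm behind the grasp point.
Start: joints at [-0.706, 0.379, 1.734, -0, 1.028, -0.033], TCP at [547.375, -436.347, 232.732] pointing down, gripper open.
Joint ranges: [-2.77, 2.77], [-0.74, 2.19], [0, 2.66], [-1.06, 4.2], [0.31, 2.87], [-3.08, 3.08]. Speed limits (rad/s): [1.89, 1.89, 2.39, 3.14, 3.14, 3.14].

## Interface

Orientations are given as a rotation vector (axis times angle).
In Python, from plant import bot gives the robot as it stands.
- The arm moves only by the shell command python3 -m creep 'ROWS'. ROWS is JSON, one flat list of numbers, 5 for each row, row after row: the shift along the tool's x, y, z in mm, then the turn about the tool's z in degrees, then the closure, from 0 (fully open) to 1 (shut). A call has 1 to 20 rows; each row shifts and turns the commanded pose from where the row before left it, along the tool's axes as they then stand; what a row does not reach is not made up. A row lasts 1/12 s, in which the tool goes at most 41.7 mm and 7.16 degrees, less where a joint would pass 70% of its speed; a pose out of reach is approached as far as the arm can. A call with a gripper value outside its range is refused whole. The fingers move at their own pace and stop on an object; the grip force is fixed at half the most. Time passes only in rows, so rows that do not move let the fingers close. It gives the time, the measured TCP pose, the force, the opening and the grip force at its end, in the units of the state.
- bot.observe(): the state, without advancing time (a new reading comes with each control period).
- bot.capture(name): name is "scene" or "top" or "wrist"; returns the picture (480x640x3 uint8, blue, green, red); there is no depth.
- bot.camera_info(name): a dict with "fx", "fy", "cx", "cy" (pixels), "R" (3x3) and "t" (3): a world point X has camera coordinates R X + t. Camera axes: x right, y down, z forward; pixel columns grow to the right and rows downward; lengths in mm; the calibration is good to about 2 mm. A picture is of the moment at which its call begins: read the wrist's pose just before it. camera_info takes no time and is no camera call; for the wrist camera it gives the pose at the moment of the call.
- bot.finish_job(): hands the job in; it is judged then, once.
The state is a dict: "time": time; "qpos": joint angles; "joint_velocities": joint speeds; "effort": joint torques, N m; "position": TCP position; "tcp_rot": TCP orientation; "contact_force": force on the tool from outside, world axes, zero at the start; "ft_torque": the same for the moment, N m; "grip_width": finger opening in mm; "finger_force": force on a finger pad.
Only numpy, scipy, OpenCV 4.12 (cv2) and the standard library are available. Lean on these libraries where they do the work, as an engineer would, in place of code of your own. Each camera call takes 0.05 s, during which the arm holds its last target. There are 200 camera calls.

## Task

Set the slicing board for thin slices: with the fingertips push its loose wooden fence up until it stands against both steel stop posts, and after that lock it by pushing the wings of the wing nut round clockwise (seen from above), stroke by stroke, until the nut is screwed fully down and stops. Only push: do not pinch the fence or the nut between the fingers, and leave the tin, the teaspoon and everything else where it stands.

Things in the scene. Friction and masses are not known exactly. Their poses are not given: they have to be found in the camera images.
- board: wooden slicing board, 220 (x) x 320 (y) x 21 mm, fixed. Origin: centre of its underside; z up. The fence slides along its +x. The wing nut's bolt (8 mm thick, top 68 mm above the worktop) stands at board x = +22 mm, y = 0. Two steel stop posts (14 mm diameter, 16 mm high) stand on it at board x = -38 mm, y = -50 and +50 mm
- fence: upright wooden plate across the board, 10 (x) x 128 (y) x 52 mm, top 74 mm above the worktop; origin: centre of its underside, 1 mm above the board; axes as the board's. Push its outer (-x) face along the board's +x. Its flat slotted steel foot (42 mm wide, 3 mm thick) reaches under the wing nut to 143 mm in +x
- foot (a joint): travel of the fence with its foot along the board's +x, in m: 0 = farthest out, 0.05 = fence against both stop posts (end of travel; the fence is then centred at board x = -50 mm). Friction about 2 N keeps it where it is left
- wings: steel wing nut, two equal wings, 90 mm tip to tip along its x axis, 6 mm thick (y); turns about its z (up). Origin: on the axis at the nut's underside. Wing lobes: 24 mm discs centred 33 mm out, 8 to 32 mm above the origin; hub 23 mm in diameter, 18 mm high. Screwed down, the origin is 26 mm above the worktop, and 0.8 mm higher per rad still to go
- nut (a joint): angle of the wing nut in rad, growing as it turns clockwise seen from above; starts between 0.5 and 2.5 (loose), 8.0 = screwed fully down on the foot, where it stops dead. 5 mm of thread a turn; friction about 0.04 N m keeps it where it is left
- fish_tin: bystander: low round fish tin, 86 mm diameter, 40 mm high, standing on the board's +y side; origin at the centre of its underside
- teaspoon: bystander: steel teaspoon, 139 x 30 x 10 mm, lying on the board's -y side; origin at the centre of its underside
- egg_timer: bystander: kitchen timer, 64 mm diameter, 55 mm high, on the worktop beside the board's +y end; origin at the centre of its underside
- spice_jar: bystander: spice jar, 45 mm diameter, 106 mm high, on the worktop behind the board; origin at the centre of its underside
- tumbler: bystander: drinking glass, 76 mm diameter, 86 mm high, on the worktop behind the board; origin at the centre of its underside

How it is judged:
By the outcome, as a careful person would: the job done as asked, in the order asked, and still so for the second after the job is handed in, with the robot touching nothing.
It also fails if it takes over 64 s, if anything falls off the work surface, if the arm or the gripper's body presses on something with over 40 N, if the wrist force passes 120 N, or if a joint passes its speed limit or range.

## Working session

There is one attempt and no reset: what is moved stays moved. The work goes in short steps, Python scripts to look and compute and a shell command to move; the robot and the scene stay as the last step left them, time stands still between calls to the robot, and variables do not carry over. Pictures are saved under pics/ and viewed, at most 10 in all, crops included, and the job is handed in when it is done.

```bash
ls; mkdir -p pics
python3 - <<'E'
from plant import bot
import cv2,numpy as np
for n in("top","scene"):
    cv2.imwrite(f"pics/{n}0.png",bot.capture(n)); c=bot.camera_info(n); print(n,c["fx"],c["cx"],c["cy"],np.round(-np.array(c["R"]).T@np.array(c["t"])),np.round(c["R"],2).tolist())
s=bot.observe();print(s["time"],s["position"],s["tcp_rot"],s["grip_width"],s["contact_force"])
E
```

```text
pics
top 509.0099648175254 314.86007500599897 251.7616662376038 [617. 112. 942.] [[-0.02, -1.0, 0.01], [-1.0, 0.02, -0.08], [0.08, -0.01, -1.0]]
scene 478.3295201513576 316.86038695913925 237.4699994797389 [  14. -303.  394.] [[0.55, -0.83, 0.01], [-0.33, -0.23, -0.92], [0.77, 0.5, -0.4]]
0.1 [ 547.1143907  -436.13095411  232.15687435] [-2.82954505e+00 -1.36299800e+00  6.40055047e-04] 91.31759395494916 [-0.1596541   0.58714622  0.77613464]
```

View pics/top0.png

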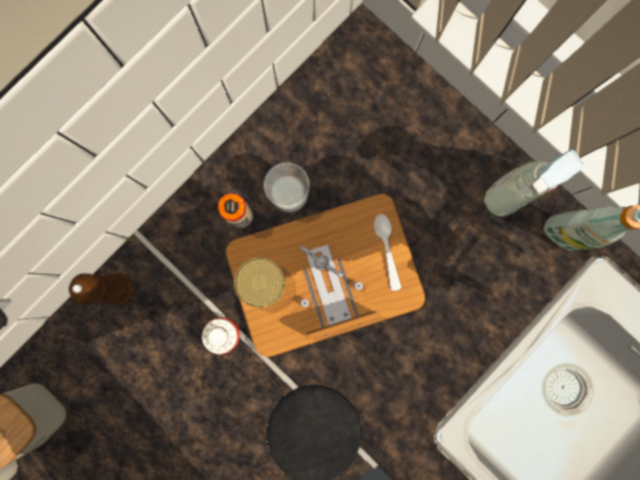

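View pics/scene0.png

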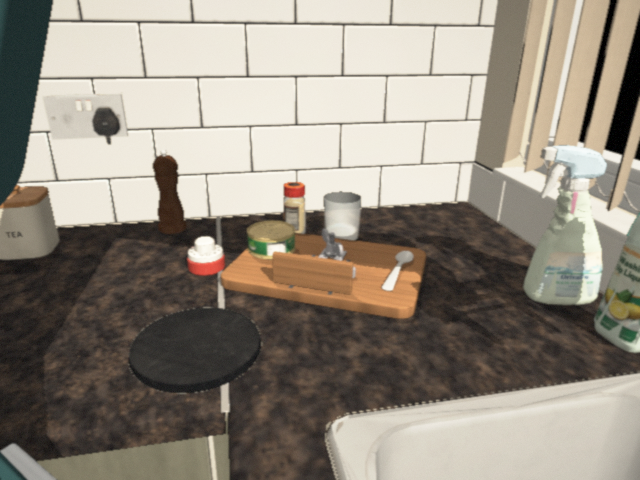

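The top view shows the board centred near (327,275). The nut is at (321,262), the posts at (305,302) and (359,286), the tin at (260,282) and the spoon at (390,250). The scene view shows the fence in front of the nut, around (313,272).

```bash
cat > h.py <<'E'
from plant import bot
import cv2,numpy as np
def ray(c,u,v):
    R=np.array(c["R"]);C=-R.T@np.array(c["t"])
    return C,R.T@np.array([(u-c["cx"])/c["fx"],(v-c["cy"])/c["fy"],1])
def onz(c,u,v,z):
    C,d=ray(c,u,v); return C+d*(z-C[2])/d[2]
def proj(c,X):
    p=np.array(c["R"])@X+np.array(c["t"]); return c["fx"]*p[0]/p[2]+c["cx"],c["fy"]*p[1]/p[2]+c["cy"]
def tri(rays):
    A=np.zeros((3,3));b=np.zeros(3)
    for C,d in rays:
        d=d/np.linalg.norm(d);P=np.eye(3)-np.outer(d,d);A+=P;b+=P@C
    return np.linalg.solve(A,b)
E
python3 - <<'E'
from h import *
im=cv2.imread("pics/top0.png");c=bot.camera_info("top")
hsv=cv2.cvtColor(im,cv2.COLOR_BGR2HSV)
m=cv2.inRange(hsv,(5,90,90),(22,255,255));m[:185]=0;m[365:]=0;m[:,:222]=0;m[:,432:]=0
m=cv2.morphologyEx(m,cv2.MORPH_CLOSE,np.ones((25,25)));m=cv2.morphologyEx(m,cv2.MORPH_OPEN,np.ones((25,25)))
k=max(cv2.findContours(m,0,2)[0],key=cv2.contourArea)[:,0]
P=np.array([onz(c,u,v,21)[:2] for u,v in k]).astype(np.float32)
r=cv2.minAreaRect(P);print("board",r)
for n,u,v,z in(("post",305,302,37),("post",359,286,37),("bolt",321,262,66),("tin",260,282,61)):print(n,onz(c,u,v,z))
cv2.imwrite("pics/top_z.png",cv2.resize(im[225:345,230:390],None,fx=5,fy=5,interpolation=2))
print(bot.camera_info("wrist"))
E
```

```text
board ((636.1079711914062, 87.24968719482422), (294.8688659667969, 352.0189514160156), 2.1468236446380615)
post [598.31401302 125.24723986  37.        ]
post [624.32110361  28.83919783  37.        ]
bolt [666.8603729   95.76515305  66.        ]
tin [634.99827371 201.82395472  61.        ]
{'fx': 334.6860588435727, 'fy': 334.6860588435727, 'cx': 321.5494690350663, 'cy': 240.67690643040592, 'R': array([[ 7.82689877e-01, -6.22411391e-01, -7.84597844e-04],
       [-5.95770333e-01, -7.49552093e-01,  2.88495008e-01],
       [-1.80150676e-01, -2.25334682e-01, -9.57481078e-01]]), 't': array([-699.46837512,  -32.54576523,  391.52228519])}
```

View pics/top_z.png

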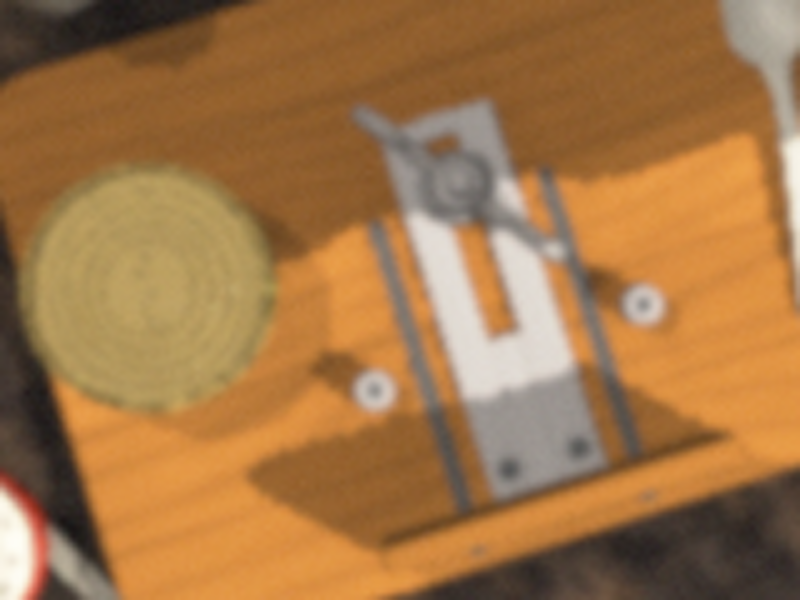

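The zoomed top view shows the bolt at (462,182) and the wing tips at (360,112) and (562,250). The posts are at (374,391) and (643,304), and the fence is at the lower edge, still well away from the posts. I'll turn the tool to line up with the board and close the fingers.

```bash
python3 -m creep '[0,0,0,-6.7,1, 0,0,0,-6.7,1, 0,0,0,-6.7,1, 0,0,0,-6.7,1, 0,0,0,-6.7,1, 0,0,0,-6.7,1, 0,0,0,-6.7,1, 0,0,0,-6.7,1]'
cat >> h.py <<'E'
from scipy.spatial.transform import Rotation as Ro
def goal(x,y,z):
    s=bot.observe();R=Ro.from_rotvec(s["tcp_rot"]).as_matrix()
    print("t",round(s["time"],2),"pos",np.round(s["position"],1),"xdir",round(np.degrees(np.arctan2(R[1,0],R[0,0])),2),"F",np.round(s["contact_force"],1),"T",np.round(s["ft_torque"],2),"w",round(s["grip_width"],1),"q6",round(s["qpos"][5],2))
    print("  tool shift",np.round(R.T@(np.array([x,y,z])-s["position"]),1))
E
python3 - <<'E'
from h import *
c=bot.camera_info("top")
f=lambda u,v,z:onz(c,230+(u-2)/5,225+(v-2)/5,z)[:2]
p1,p2=f(374,391,37),f(643,304,37);d=p1-p2;y=d/np.linalg.norm(d);x=np.array([y[1],-y[0]])
print(p1,p2,np.linalg.norm(d),"yaw",np.degrees(np.arctan2(x[1],x[0])))
mid=(p1+p2)/2;print("axis pred",mid+60*x,"bolt",f(462,182,68))
t1,t2=f(360,112,52),f(562,250,52);print(t1,t2,(t1+t2)/2,np.linalg.norm(t1-t2),"wing",np.degrees(np.arctan2(*(t1-t2)[::-1])))
for q in((385,550),(740,440)):
    g=f(*q,74)-mid;print("fence",g@x-38,g@y)
g=f(148,287,61)-mid;print("tin",g@x-38,g@y)
B=mid+38*x
Q=B-140*x; goal(*Q,250)
E
```

```text
time: 0.77
position: [547.2, -436.2, 232.3]
tcp_rot: [-1.904, -2.498, -0.0]
contact_force: [-1.2, -0.7, -0.6]
grip_width: 40.9
finger_force: 0.0
[596.93055222 126.33905635] [625.41620515  30.22729131] 100.24422079123268 yaw 16.508796402725768
axis pred [668.69994587  95.33292654] bolt [668.42833225  94.04140527]
[694.7901444  128.89399056] [644.76422542  59.34141458] [669.77718491  94.11770257] 85.6746951856544 wing 54.27429937817915
fence -89.41723951106908 62.09458532713088
fence -91.17560430786988 -63.74460979846035
tin 20.371402142506312 112.99204394470412
t 0.77 pos [ 547.2 -436.2  232.3] xdir 105.37 F [-1.2 -0.7 -0.6] T [-0.01 -0.1   0.02] w 40.9 q6 -0.97
  tool shift [477.1  96.1 -17.4]
```

```bash
python3 -m creep '[20,4,0,0,1, 38,8,0,-1,1, 38,8,0,0,1, 38,8,0,0,1, 38,8,0,0,1, 38,8,0,0,1, 38,8,0,0,1, 38,8,0,0,1, 38,8,0,0,1, 38,8,0,0,1, 38,8,0,0,1, 38,8,0,0,1, 38,8,0,0,1, 0,0,0,0,1, 0,0,0,0,1]'
python3 - <<'E'
from h import *
goal(514,49,59)
cv2.imwrite("pics/w1.png",bot.capture("wrist"))
import json;c=bot.camera_info("wrist");json.dump({k:np.array(v).tolist() for k,v in c.items()},open("w1.json","w"))
E
```

```text
time: 2.02
position: [512.6, 50.4, 232.6]
tcp_rot: [-1.885, -2.513, 0.0]
contact_force: [0.2, 0.0, 0.2]
grip_width: 0.2
finger_force: 0.0
t 2.02 pos [512.6  50.4 232.6] xdir 106.23 F [0.2 0.  0.2] T [-0.06 -0.08 -0.04] w 0.2 q6 -0.23
  tool shift [ -1.7   1.  173.6]
```

View pics/w1.png

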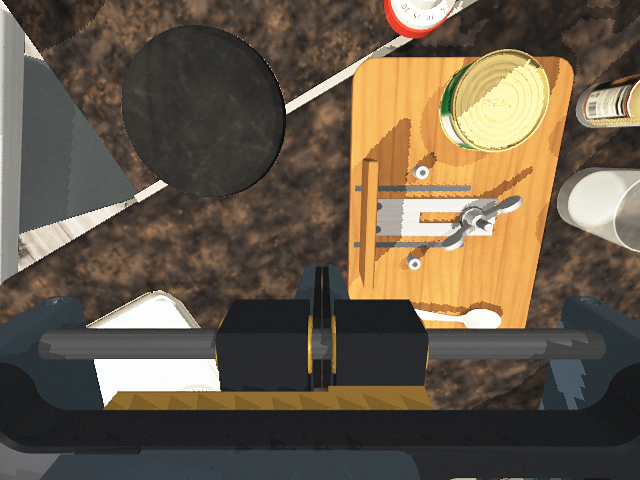

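The wrist view shows the bolt near (477,216), the wing tips near (447,246) and (520,200), and the posts at (421,173) and (414,264). The fence runs from (370,158) to (366,287). I'll check heights from both views.

Run:
```python
from h import *
import json
w=json.load(open("w1.json"));c=bot.camera_info("top")
f=lambda u,v:(230+(u-2)/5,225+(v-2)/5)
for n,a,b in(("post+",(374,391),(421,173)),("post-",(643,304),(414,264)),("bolt",(462,182),(477,215)),("tipfar",(360,112),(519,200)),("tipnear",(562,250),(448,244)),("fence+",(385,548),(372,159)),("fence-",(738,438),(374,287))):
    X=tri([ray(c,*f(*a)),ray(w,*b)]);print(n,np.round(X,1),np.round(proj(w,X),1),"top-on-z / wrist-on-z",np.round(onz(c,*f(*a),X[2]),0)[:2],np.round(onz(w,*b,X[2]),0)[:2])
goal(514,49,59)
im=cv2.imread("pics/w1.png");cv2.imwrite("pics/w1z.png",cv2.resize(im[140:300,340:540],None,fx=4,fy=3.75,interpolation=2))
```

```text
post+ [596.9 126.   37.2] [421.1 172.7] top-on-z / wrist-on-z [597. 126.] [597. 126.]
post- [625.5  30.3  36.4] [413.9 264.1] top-on-z / wrist-on-z [625.  30.] [626.  31.]
bolt [670.9  97.2  33.8] [475.1 218.2] top-on-z / wrist-on-z [670.  93.] [671. 101.]
tipfar [694.6 128.6  54.5] [519.1 199.7] top-on-z / wrist-on-z [695. 129.] [695. 128.]
tipnear [645.7  62.2  50. ] [446.2 246.4] top-on-z / wrist-on-z [645.  59.] [647.  65.]
fence+ [542.8 124.3  47.3] [371.7 159.7] top-on-z / wrist-on-z [543. 124.] [543. 125.]
fence- [580.2   4.2  72.3] [372.3 288.2] top-on-z / wrist-on-z [579.   2.] [581.   6.]
t 2.07 pos [512.8  49.2 232.6] xdir 106.14 F [-0.9 -0.9 -0.6] T [-0.03 -0.03 -0.04] w 0.6 q6 -0.23
  tool shift [ -0.6   1.1 173.6]
```

View pics/w1z.png

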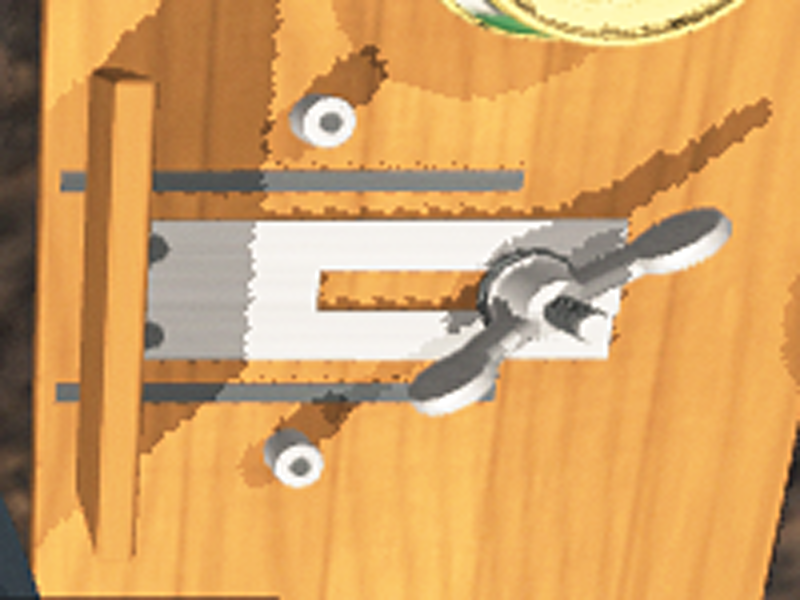

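The zoom shows the bolt tip at about wrist pixel (487,225), the wings slanted near (447,246)–(520,200), and the fence standing square to the rails. I'll descend outside the fence, then push.

```bash
python3 -m creep '[0,0,20,0,1, 0,0,35,0,1, 0,0,35,0,1, 0,0,35,0,1, 0,0,30,0,1, 0,0,15,0,1, 0,0,5,0,1, 0,0,0,0,1, 0,8,0,0,1, 0,8,0,0,1, 0,8,0,0,1, 0,4,0,0,1, 0,4,0,0,1, 0,4,0,0,1, 0,4,0,0,1, 0,4,0,0,1, 0,4,0,0,1, 0,4,0,0,1]'
python3 - <<'E'
from h import *
x=np.array([np.cos(np.radians(16.4)),np.sin(np.radians(16.4))]);A=np.array([668.6,94.7])
Q=A-90.5*x; goal(*Q,57)
E
```

```text
time: 3.57
position: [563.1, 63.4, 57.7]
tcp_rot: [-1.89, -2.509, 0.0]
contact_force: [-1.0, 0.5, 2.2]
grip_width: 0.2
finger_force: 1.2
t 3.57 pos [563.1  63.4  57.7] xdir 106.04 F [-1.   0.5  2.2] T [ 0.09  0.28 -0.01] w 0.2 q6 -0.21
  tool shift [ 0.4 19.5  0.7]
```

```bash
python3 -m creep '[0,3,0,0,1, 0,3,0,0,1, 0,3,0,0,1, 0,2,0,0,1, 0,2,0,0,1, 0,1.5,0,0,1, 0,1.5,0,0,1]'|grep -A0 -E "pos|force"
python3 -m creep '[0,1,0,0,1, 0,1,0,0,1]'|grep -E "pos|force"
python3 -m creep '[0,1,0,0,1, 0,1,0,0,1]'|grep -E "pos|force"
```

```text
position: [578.4, 67.6, 57.7]
--
contact_force: [-2.6, 0.4, 0.1]
--
finger_force: 1.1
position: [580.3, 68.2, 57.7]
contact_force: [-1.7, 0.1, -0.7]
finger_force: 1.0
position: [582.2, 68.7, 57.7]
contact_force: [-2.0, 0.2, 1.0]
finger_force: 1.0
```

```bash
for i in 1 2 3; do :; done; python3 -m creep '[0,1,0,0,1, 0,1,0,0,1]'|grep -E "pos|contact_f"
python3 -m creep '[0,1,0,0,1, 0,0,0,0,1]'|grep -E "pos|contact_f"
python3 -m creep '[0,1,0,0,1, 0,0,0,0,1]'|grep -E "pos|contact_f"
```

```text
position: [584.1, 69.3, 57.7]
contact_force: [-1.8, 0.8, -0.1]
position: [584.4, 69.4, 57.6]
contact_force: [-7.6, -1.8, 5.0]
position: [584.5, 69.5, 57.6]
contact_force: [-14.4, -3.2, 10.4]
```

The fence has hit the stops: the force rose to 14 N with no further motion. I'll back off, lift, and look.

```bash
python3 -m creep '[0,-1,0,0,1, 0,-2,0,0,1, 0,-5,0,0,1, 0,-10,0,0,1, 0,-5,-10,0,1, 0,0,-30,-7,1, 0,0,-30,-7,1, 0,0,-10,-7,1, 0,0,0,-7,1, 0,0,0,-7,1, 0,0,0,-7,1, 0,0,0,-7,1, 0,0,0,-7,1, 0,0,0,-7,1, 0,0,0,-7,1, 0,0,0,-7,1, 0,0,0,-7,1, 0,0,0,-7,1, 0,0,0,-7,1, 0,0,0,-7,1]' | grep pos
python3 -m creep '[0,0,0,-7,1, 0,0,0,-7,1, 0,0,0,-7,1, 0,0,0,0,1]'|grep pos
python3 - <<'E'
from h import *
im=bot.capture("top");cv2.imwrite("pics/t2z.png",cv2.resize(im[225:345,230:390],None,fx=5,fy=5,interpolation=2))
goal(0,0,0)
E
```

```text
position: [563.6, 63.3, 138.5]
position: [563.6, 63.3, 138.4]
t 7.03 pos [563.6  63.3 138.3] xdir -128.08 F [ 0.2 -0.8  0.4] T [ 0.17  0.01 -0.02] w 0.1 q6 -2.41
  tool shift [397.5 404.7 138.1]
```

View pics/t2z.png

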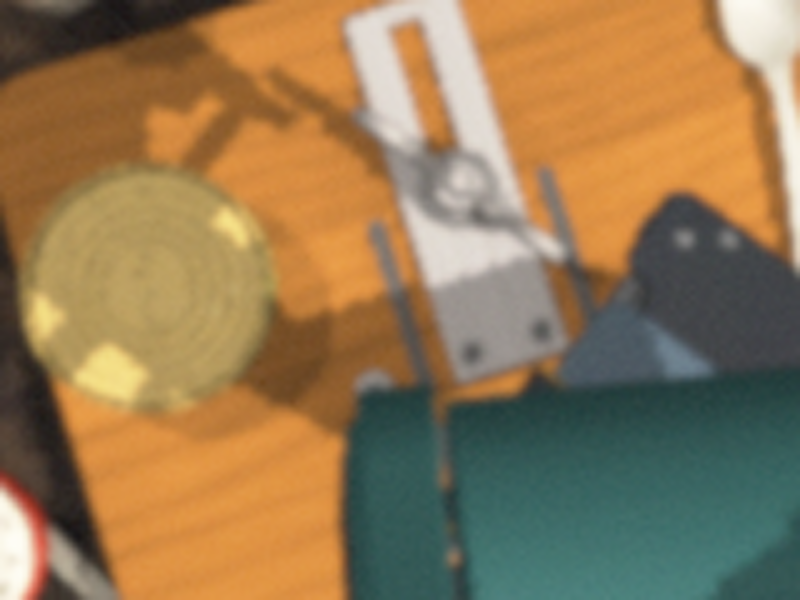

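The top view shows the foot pushed up, with its slot end at (410,30). The wings are unchanged, tips near (360,112) and (562,250), and the fence is hidden by the arm. Next I'll go beside the near wing.

```bash
cat >> h.py <<'E'
A=np.array([668.6,94.7])
def rel(px=32,py=-13.8,z=61):
    s=bot.observe();R=Ro.from_rotvec(s["tcp_rot"]).as_matrix()
    g=A+R[:2,:2]@np.array([px,py]); goal(*g,z)
    print("  rel axis",np.round(R[:2,:2].T@(s["position"][:2]-A),1))
E
python3 -c "
from h import *
rel(32,-21)"
```

```text
t 7.03 pos [563.6  63.3 138.3] xdir -128.08 F [ 0.2 -0.8  0.4] T [ 0.17  0.01 -0.02] w 0.1 q6 -2.41
  tool shift [-57.4 -84.2  77.4]
  rel axis [89.4 63.3]
```

```bash
python3 -m creep '[-8,-12,0,0,1, -20,-29,0,0,1, -20,-29,0,0,1, -9.4,-14.2,0,0,1, 0,0,0,0,1, 0,0,20,0,1, 0,0,25,0,1, 0,0,20,0,1, 0,0,8,0,1, 0,0,4.4,0,1, 0,0,0,0,1]' | grep -E "pos|contact"
python3 -c "
from h import *
rel(32,-13.8)
from h import *
im=bot.capture('wrist');cv2.imwrite('pics/w3.png',im)"
```

```text
position: [665.1, 56.9, 60.2]
contact_force: [0.2, 0.5, 0.0]
t 7.95 pos [665.1  56.9  60.2] xdir -128.05 F [0.2 0.5 0. ] T [ 0.12 -0.01  0.03] w 0.4 q6 -2.43
  tool shift [ 0.1  6.7 -0.8]
  rel axis [ 31.9 -20.5]
```

View pics/w3.png

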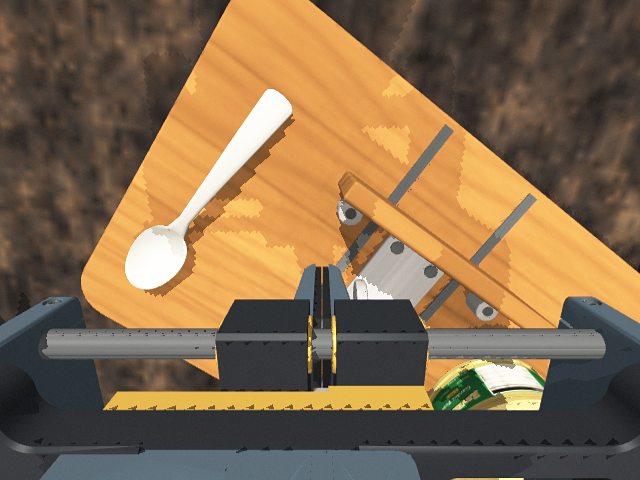

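The wrist view shows the fence standing against both posts, at (348,212) and (485,312). The wing tip at (360,290) is beside the closed fingers. First stroke: orbit 119° clockwise.

```bash
python3 -m creep '[0,3,0,0,1, 0,3.5,0,0,1, 1.5,4,0,7,1, 1.5,4,0,7,1, 1.5,4,0,7,1, 1.5,4,0,7,1, 1.5,4,0,7,1, 1.5,4,0,7,1, 1.5,4,0,7,1, 1.5,4,0,7,1, 1.5,4,0,7,1, 1.5,4,0,7,1, 1.5,4,0,7,1, 1.5,4,0,7,1, 1.5,4,0,7,1, 1.5,4,0,7,1, 1.5,4,0,7,1, 1.5,4,0,7,1, 1.5,4,0,7,1]' | grep -E "contact"
python3 -c "
from h import *
rel()"
```

```text
contact_force: [-1.8, 0.1, -1.1]
t 9.58 pos [643.  119.2  61. ] xdir 112.69 F [-1.8  0.1 -1.1] T [0.01 0.19 0.05] w 0.3 q6 -0.25
  tool shift [-0.5  0.4 -0. ]
  rel axis [ 32.5 -14.2]
```

```bash
python3 -m creep '[1,4.3,0,7,1, 1.5,4,0,7,1, 1.5,4,0,7,1, 1.5,4,0,7,1, 1.5,4,0,7,1, 1.5,4,0,7,1, 1.5,4,0,7,1, 1.5,4,0,7,1, 1.5,4,0,7,1, 1.5,4,0,7,1, 1.5,4,0,7,1, 1.5,4,0,7,1, 1.5,4,0,7,1, 1.5,4,0,7,1, 1.5,4,0,7,1, 1.5,4,0,7,1, 1.5,4,0,7,1]' | grep -E "contact"
python3 -c "
from h import *
rel()"
```

```text
contact_force: [-1.9, 1.6, -0.9]
t 11.0 pos [702.7 105.7  61.1] xdir -6.32 F [-1.9  1.6 -0.9] T [0.29 0.22 0.  ] w 0.7 q6 1.8
  tool shift [-0.7  0.9  0.1]
  rel axis [ 32.7 -14.7]
```

```bash
python3 -m creep '[1,4.5,0,7,1, 1.5,4,0,7,1, 1.5,4,0,7,1, 1.5,4,0,7,1, 1.5,4,0,7,1, 1.5,4,0,7,1, 1.5,4,0,7,1, 1.5,4,0,7,1]' | grep -E "contact"
python3 -c "
from h import *
rel()
im=bot.capture('wrist');cv2.imwrite('pics/w4.png',im)"
```

```text
contact_force: [-0.2, 1.4, -0.4]
t 11.67 pos [696.7  72.8  61.3] xdir -62.33 F [-0.2  1.4 -0.4] T [ 0.33 -0.12 -0.02] w 0.4 q6 2.73
  tool shift [-0.4  0.9  0.3]
  rel axis [ 32.4 -14.7]
```

```bash
python3 -m creep '[0,-3,0,0,1, 0,-4,0,0,1, 0,0,-20,0,1, 0,0,-30,0,1, 0,0,-5,-7,1, 0,0,0,-7,1, 0,0,0,-7,1, 0,0,0,-7,1, 0,0,0,-7,1, 0,0,0,-7,1, 0,0,0,-7,1, 0,0,0,-7,1, 0,0,0,-7,1, 0,0,0,-7,1, 0,0,0,-7,1, 0,0,0,-7,1, 0,0,0,-7,1, 0,0,0,-7,1, 0,0,0,-7,1, 0,0,0,-7,1]' | grep -E "contact"
python3 -m creep '[0,0,0,-7,1, 0,0,0,-7,1, 0,0,0,-7,1, 0,0,0,-7,1, 0,0,0,-7,1, 0,0,0,-7,1, 0,0,0,-7,1, 0,0,0,-7,1, 0,0,0,-7,1, 0,0,0,-5,1, 0,0,0,0,1]' | grep -E "contact"
python3 -c "
from h import *
rel(32,-20)
im=bot.capture('top');cv2.imwrite('pics/t4z.png',cv2.resize(im[225:345,230:390],None,fx=5,fy=5,interpolation=2))"
```

```text
contact_force: [0.1, -0.5, -0.1]
contact_force: [0.4, -0.4, 0.4]
t 14.3 pos [703.   76.4 115.6] xdir 118.49 F [ 0.4 -0.4  0.4] T [ 0.02 -0.08  0.03] w 0.4 q6 -0.42
  tool shift [ 64.5 -41.5  54.6]
  rel axis [-32.5  21.5]
```

```bash
python3 -m creep '[10,-7,0,0,1, 28,-17,0,0,1, 20,-13,0,0,1, 6.5,-4.5,0,0,1, 0,0,0,0,1, 0,0,15,0,1, 0,0,20,0,1, 0,0,12,0,1, 0,0,7.5,0,1, 0,0,0,0,1]' | grep -E "contact"
python3 -c "
from h import *
rel(32,-13.8)"
python3 -m creep '[0,3,0,0,1, 0,3,0,0,1, 1.5,4,0,7,1, 1.5,4,0,7,1, 1.5,4,0,7,1, 0,0,0,0,1]'
python3 -c "
from h import *
rel()"
```

```text
contact_force: [-0.1, 0.2, -0.6]
t 15.18 pos [635.  112.8  58.6] xdir 118.0 F [-0.1  0.2 -0.6] T [ 0.03 -0.09 -0.02] w 0.6 q6 -0.35
  tool shift [ 0.2  7.3 -2.4]
  rel axis [ 31.8 -21.1]
time: 15.68
position: [651.6, 125.0, 61.7]
tcp_rot: [2.087, 2.347, 0.001]
contact_force: [1.0, 0.1, 0.4]
grip_width: 0.5
finger_force: 0.0
t 15.68 pos [651.6 125.   61.7] xdir 96.7 F [1.  0.1 0.4] T [ 0.06 -0.06 -0.05] w 0.5 q6 0.04
  tool shift [-0.1 -0.4  0.7]
  rel axis [ 32.1 -13.4]
```

```bash
cat > ok.py <<'E'
from h import *
rel()
raise SystemExit(bool(np.linalg.norm(bot.observe()["contact_force"])>6))
E
python3 -m creep '[0.8,2.2,0,3.5,1, 0.8,2,0,3.5,1]' >/dev/null && python3 ok.py && python3 -m creep '[0.8,2,0,3.5,1, 0.8,2,0,3.5,1]'>/dev/null && python3 ok.py && python3 -m creep '[0.8,2,0,3.5,1, 0.8,2,0,3.5,1]'>/dev/null && python3 ok.py && python3 -m creep '[0.8,2,0,3.5,1, 0.8,2,0,3.5,1]'>/dev/null && python3 ok.py && python3 -m creep '[0.8,2,0,3.5,1, 0.8,2,0,3.5,1]'>/dev/null && python3 ok.py && python3 -m creep '[0.8,2,0,3.5,1, 0.8,2,0,3.5,1]'>/dev/null && python3 ok.py
```

```text
t 15.85 pos [652.9 126.6  60.9] xdir 90.17 F [-18.8   0.5   9.2] T [0.25 3.24 0.15] w 0.2 q6 0.15
  tool shift [ 0.1  1.8 -0.1]
  rel axis [ 31.9 -15.6]
```

```bash
python3 -m creep '[0,1.5,0,0,1, 0,0,0,0,1, 0,0,0,0,1]' >/dev/null; python3 ok.py; python3 -m creep '[0,-2,0,0,1, 0,-4,0,0,1, 0,-4,0,0,1, 0,0,-20,0,1, 0,0,-35,0,1, -20,-25,-35,0,1, -30,-35,-10,0,1, -30,-35,0,0,1, -30,-35,0,0,1, -30,-35,0,0,1, 0,0,0,0,1, 0,0,0,0,1]'
python3 - <<'E'
from h import *
im=bot.capture('top');cv2.imwrite('pics/t5z.png',cv2.resize(im[225:345,230:390],None,fx=5,fy=5,interpolation=2))
w=bot.capture('wrist');cv2.imwrite('pics/w5.png',w)
goal(0,0,0)
E
```

```text
t 16.1 pos [653.1 126.6  60.7] xdir 90.33 F [-20.5   2.   11.5] T [0.41 3.37 0.23] w 0.3 q6 0.15
  tool shift [-0.   1.5 -0.3]
  rel axis [ 32.  -15.3]
time: 17.1
position: [497.6, 0.1, 156.1]
tcp_rot: [2.22, 2.222, 0.001]
contact_force: [0.8, 0.8, -0.2]
grip_width: 0.2
finger_force: 0.0
t 17.2 pos [499.4   1.1 156.1] xdir 90.1 F [-0.3 -0.1 -0.4] T [ 0.01 -0.06 -0.01] w 0.4 q6 -0.05
  tool shift [-2.000e-01 -4.997e+02  1.552e+02]
```

View pics/t5z.png

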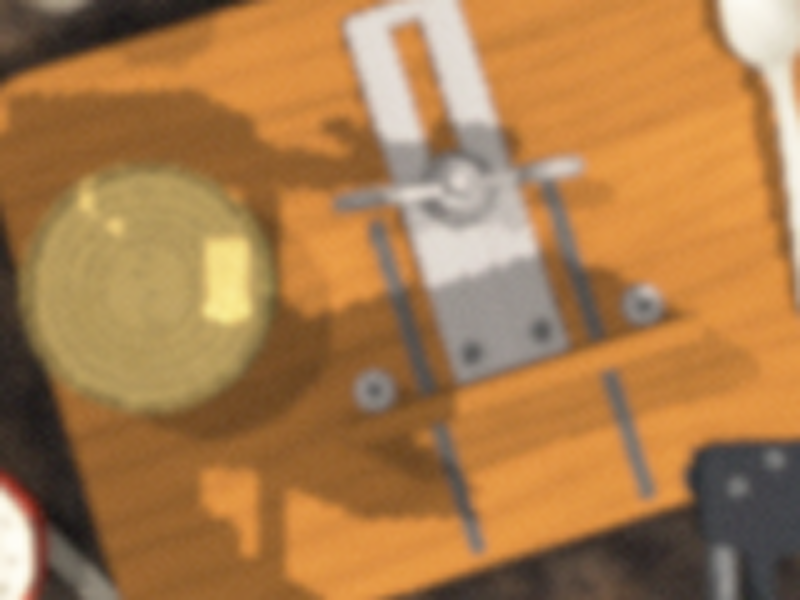

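The top view shows the fence along both posts, (374,391) and (643,304). The wing tips are at about (340,203) and (580,163), and the tin and spoon are unmoved. I'll check the wing angle and height to confirm this really is the end stop.

Run:
```python
from h import *
import json
c=bot.camera_info("top");w=bot.camera_info("wrist")
f=lambda u,v:(230+(u-2)/5,225+(v-2)/5)
for z in(46,52):
    a,b=onz(c,*f(338,204),z),onz(c,*f(580,164),z);d=a-b;print(z,(a+b)/2,np.linalg.norm(d),np.degrees(np.arctan2(d[1],d[0])))
    print([np.round(proj(w,np.r_[q[:2],z]),1) for q in(a,b)])
print("bolt",np.round(proj(w,np.r_[A,68]),1), "hub top",np.round(proj(w,np.r_[A,44]),1))
u,v=map(int,proj(w,np.r_[A,46]));print(u,v)
im=cv2.imread("pics/w5.png");x0,y0=max(u-60,0),max(v-60,0);C=im[y0:y0+120,x0:x0+120];print(x0,y0,C.shape)
t=cv2.imread("pics/t4z.png")
cv2.imwrite("pics/cmb.png",np.hstack([cv2.resize(C,(480,480),interpolation=2),cv2.resize(t[60:360,250:700][:,:],(320,214)).repeat(1,0) if 0 else cv2.copyMakeBorder(cv2.resize(t[60:360,250:700],(320,213)),0,267,0,0,0)]))
```

```text
46 [669.04819351  94.6240563   46.        ] 86.50521847642659 98.07668052060647
[array([553.6,  60.7]), array([546.8, 183.3])]
52 [668.69918748  94.74127087  52.        ] 85.9258312677217 98.0766805206065
[array([558.9,  59. ]), array([551.5, 183.7])]
bolt [570.7 123.6] hub top [547.7 125.1]
549 124
489 64 (120, 120, 3)
```

View pics/cmb.png

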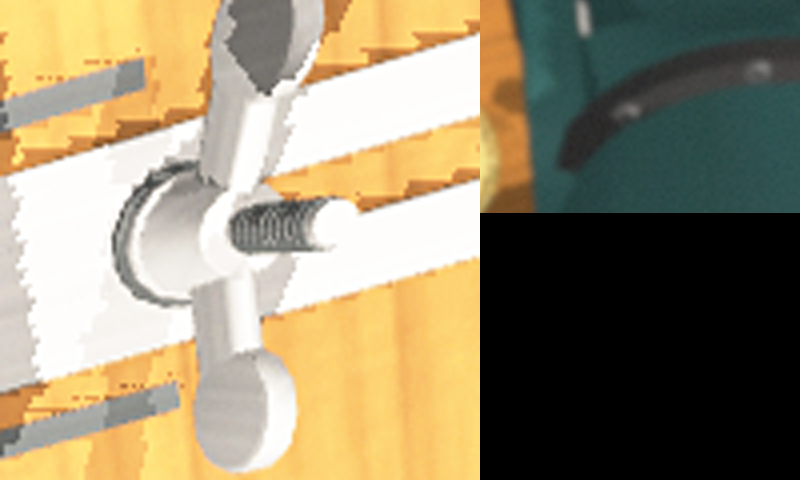

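The wrist crop shows the nut hub low on the foot, with the bolt protruding about 24 mm. That matches fully down, with the wings at 98°. To be sure the resistance was the end stop, I'll push the same wing again from a different tool angle and height.

```bash
python3 -m creep '[0,0,0,-6,1, 0,0,0,-6,1, 0,0,0,-6,1, 0,0,0,-5,1, 0,0,0,0,1]' >/dev/null; python3 -c "
from h import *
rel(35,-22,65)"
```

```text
t 17.62 pos [499.5   1.8 155.6] xdir 113.39 F [ 0.3  0.5 -0. ] T [ 0.06 -0.07 -0.04] w 0.4 q6 -0.45
  tool shift [ 53.2 170.   90.7]
  rel axis [ -18.2 -192.1]
```

```bash
python3 -m creep '[5,15,0,0,1, 11,35,0,0,1, 11,35,0,0,1, 11,35,0,0,1, 11,35,0,0,1, 4,15,0,0,1, 0,0,0,0,1, 0,0,20,0,1, 0,0,35,0,1, 0,0,25,0,1, 0,0,10.5,0,1, 0,0,0,0,1, 0,4,0,0,1, 0,4,0,0,1, 0,3,0,0,1]' >/dev/null; python3 ok.py && python3 -m creep '[0,2,0,0,1, 0,2,0,0,1]' >/dev/null; python3 ok.py && python3 -m creep '[0,2,0,0,1, 0,1,0,0,1]' >/dev/null;  python3 ok.py && python3 -m creep '[0,2,0,0,1, 0,1,0,0,1]' >/dev/null; python3 ok.py && python3 -m creep '[0,2,0,0,1, 0,1,0,0,1]' >/dev/null; python3 ok.py
```

```text
t 18.87 pos [645.9 121.1  66.8] xdir 113.02 F [0.2 0.3 0.6] T [ 0.04 -0.09  0.04] w 0.5 q6 -0.25
  tool shift [-1.2 -3.3  5.8]
  rel axis [ 33.2 -10.5]
t 19.03 pos [648.7 122.5  65.9] xdir 113.03 F [ 0.2 -0.2  0.5] T [ 0.04 -0.    0.03] w 0.1 q6 -0.25
  tool shift [-1.3 -6.3  4.9]
  rel axis [33.3 -7.5]
t 19.2 pos [651.  123.5  65.3] xdir 113.04 F [-0.6 -0.7  0.1] T [-0.04  0.06 -0.01] w 0.1 q6 -0.25
  tool shift [-1.4 -8.8  4.3]
  rel axis [33.4 -5. ]
t 19.37 pos [652.1 124.2  64.6] xdir 113.04 F [-10.   -4.4   7.5] T [-0.95  1.72 -0.08] w 0.3 q6 -0.25
  tool shift [ -1.6 -10.2   3.6]
  rel axis [33.6 -3.6]
t 19.37 pos [652.1 124.2  64.6] xdir 113.04 F [-10.   -4.4   7.5] T [-0.95  1.72 -0.08] w 0.3 q6 -0.25
  tool shift [ -1.6 -10.2   3.6]
  rel axis [33.6 -3.6]
```

```bash
python3 -m creep '[0,1.5,0,0,1, 0,0,0,0,1]' >/dev/null; python3 ok.py; python3 -m creep '[0,-3,0,0,1, 0,-5,0,0,1, 0,-5,0,0,1, 0,0,-20,0,1, 0,0,-35,0,1, -11,-25,-35,0,1, -11,-35,-10,0,1, -11,-35,0,0,1, -11,-35,0,0,1, -11,-35,0,0,1, 0,0,0,0,1, 0,0,0,0,1]' >/dev/null
python3 - <<'E'
from h import *
goal(0,0,0)
a=cv2.imread("pics/t5z.png");im=bot.capture('top');b=cv2.resize(im[225:345,230:390],None,fx=5,fy=5,interpolation=2)
cv2.imwrite("pics/t6z.png",b)
E
```

```text
t 19.53 pos [652.5 124.4  64.3] xdir 113.04 F [-13.7  -6.1  11. ] T [-1.18  2.29 -0.13] w 0.6 q6 -0.25
  tool shift [ -1.7 -10.6   3.3]
  rel axis [33.7 -3.2]
t 20.53 pos [512.6   5.3 163. ] xdir 112.94 F [ 0.9 -0.1 -0.7] T [ 0.05 -0.15 -0.04] w 0.4 q6 -0.44
  tool shift [ 194.9 -474.3  162.8]
```

View pics/t6z.png

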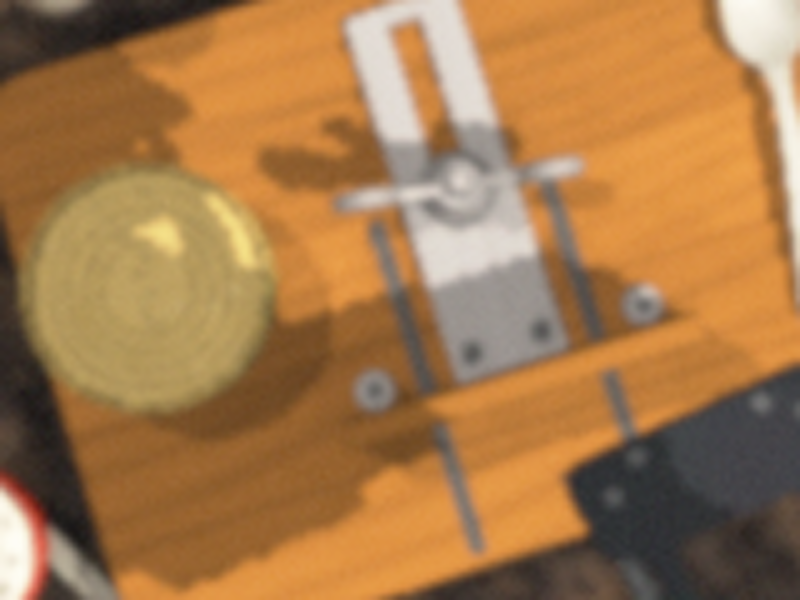

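The wings have not moved from (340,203) and (580,163) under a firm second push, so the nut is at its stop. The fence is against both posts, and the tin and spoon are where they were.

```bash
python3 -c "
from plant import bot
print(bot.finish_job())"
```

```text
the job is handed in; nothing more can be done
None
```

The job is handed in after about 20.6 s of robot time: the fence stands against both stop posts, the wing nut was then turned about 316° clockwise to a dead stop confirmed by a second push, and the tin and teaspoon were still in place in the last top view.

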